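Close the centrifuge rotor with its keyed lid

ROBOT

A 6-joint arm with a two-finger parallel gripper is mounted at the origin on the work surface. World frame = base frame: x ahead of the robot, y to its left, z up, the work surface at z = 0. Lengths are in m, angles in rad, forces in N, time in s.
With the tool pointing down it reaches from about 0.325 to 0.9 m from the base axis. Payload 6.1 kg.
Tool frame: the origin (TCP) lies midway between the tips of the shut fingers; the grasp point (between the pads) lies 19 mm behind it; z points along the fingers, y is the line along which they close (so a half turn about z gives the same grasp; the last joint's range is limited). The gripper opens to 85 mm and grips with 20 to 120 N. Pads are 22 mm wide; open, the fingers measure 114 mm over their backs; the gripper's body (76 mm by 85 mm) begins 54 mm behind the grasp point. The pads swing forward as they close: fully open they stand 13 mm farther back than shut.
Start: joints at [1.101, 0.22, 1.526, -0, 1.395, -0.126], TCP at [0.211, 0.588, 0.231] pointing down, gripper open.
Joint ranges: [-2.98, 2.98], [-0.91, 2.08], [0.09, 2.57], [-1.24, 4.39], [0.2, 2.65], [-2.68, 2.68]. Speed limits (rad/s): [2.57, 2.57, 3.01, 3.14, 3.14, 3.14].

INTERFACE

Orientations are given as [roll, pitch, yaw] about the fixed x, y, z axes, in that order (R = Rz(yaw) Ry(pitch) Rx(roll)).
In Python, from plant import movep, move_l, set_joints, gripper_to, hold, inverse_kinematics, observe, get_image, get_calibration, Unreachable, job_done gives the robot as it stands. Calls block until the motion is done:
- movep(position, orientation): joint-space move of the TCP to a pose.
- move_l(position, feed=0.15, rotation=None, max_force=None): straight line of the TCP; rotation=None keeps the orientation; feed is the mean speed in m/s. With max_force (N) it stops when the force on the tool has changed by that much, and returns True; else False.
- set_joints(angles): joint-space move.
- gripper_to(opening, f_grip=None): finger opening in m; f_grip is the grip in N (None keeps the last); returns when the fingers have stopped.
- hold(seconds).
- inverse_kinematics(position, orientation): joint angles nearest the present ones, or None.
- observe(): the state.
- get_image(name): name is "side" or "top"; returns (picture, depth): 480x640x3 uint8, red, green, blue; 480x640 float32, m along the optical axis (not along the pixel's ray), 0 where there is no reading.
- get_calibration(name): a dict with "intrinsics" (3x3 intrinsics, pixels), "dist_coeffs" ([k1, k2, p1, p2, k3] as OpenCV has them; the pictures are not rectified), "world_from_camera" (4x4, takes a point from camera to world coordinates). Camera axes: x right, y down, z forward; pixel columns grow to the right and rows downward; lengths in m; the calibration is good to about 2 mm. A picture is of the moment at which its call begins. get_calibration takes no time and is no camera call.
A pose or a line that the arm cannot do raises Unreachable and nothing moves.
- job_done(): hands the job in; it is judged then, once.
The state is a dict: "time_s": time; "q": joint angles; "joint_velocities": joint speeds; "joint_torque": joint torques, N m; "eef_pos": TCP position; "tcp_rot": TCP orientation; "ft_force": force on the tool from outside, world axes, zero at the start; "torque": the same for the moment, N m; "opening": finger opening in m; "grasp_force": force on a finger pad.
Only numpy, scipy, OpenCV 4.12 (cv2) and the standard library are available. Lean on these libraries where they do the work, as an engineer would, in place of code of your own. Each camera call takes 0.05 s, during which the arm holds its last target. There are 200 camera calls.

TASK

Close the centrifuge rotor: take its lid out of the slanted rest by the black bar grip and set it gently on the rotor, turning it until its lugs drop into the notches of the rim, so that it sits fully home and level (not perched on its lugs). Let go of it there, and leave the other bench things where they are.

Things in the scene. Friction and masses are not known exactly. Their poses are not given: they have to be found in the camera images.
- lid: Round aluminium lid, 146 mm across, about 350 g. Origin: centre of the underside of its 5 mm disc, the face that comes to lie on the rotor's rim; z points out of its top. At the start it lies in the slanted rest, tilted 25 degrees, its top leaning towards the robot, its x axis (and bar grip) pointing up the slope.
- bar_top (a point): Top centre of the lid's black bar grip, 45 mm above the lid's origin on its axis. The bar is 56 mm long along the lid's x, 24 mm wide along its y and stands 40 mm above the disc's top.
- skirt_foot (a point): Centre of the lower edge of the lid's round skirt, 16 mm below the lid's origin; the skirt is 138 mm inside, 146 mm outside diameter. Inside it three round steel lugs, 12 mm in diameter and 9 mm long, hang from the disc 60 mm from its centre, at 0, 120 and 240 degrees from the lid's x axis.
- lid_rest: Fixed white slanted rest, 170 x 160 mm, holding the lid. Origin: on the bench under its middle. Its plate rises at 25 degrees along the rest's x axis (away from the robot), its middle 60 mm above the bench, with a lip 12 mm high at its lower edge; the lid comes out square to the plate. It stands left or right of the robot, the rotor on the other side.
- rotor_stand: Fixed grey stand, 150 mm across its foot, carrying the aluminium rotor. Origin: on the bench on the rotor's axis; z up. The rotor is parked by a stiff brake (1.5 N m) at any angle: that angle is not measured and does not follow the stand's yaw; it must be seen or felt.
- rim (a point): Centre of the flat top of the rotor's rim, 110 mm above the bench; axes as the stand's. The rim is 132 mm outside, 108 mm inside diameter; the lid's skirt goes round its outside with 3 mm to spare. Six equal notches, 20 mm wide, cut through it every 60 degrees. With the lid fully home its origin is at this point.
- deck (a point): Centre of the rotor's deck, the floor of the notches, 16 mm below the rim's top. With its lugs on the rim between notches the lid rests level but 9 mm too high; held down lightly (about 5 N) and turned by less than 60 degrees it drops 9 mm where its three lugs meet notches (about 3 degrees to either side still enter).
- bottle_a: Larger closed glass bottle, blue cap, 76 mm across, 150 mm tall. Bystander: leave it. Origin: under its middle, on the bench.
- bottle_b: Smaller closed glass bottle, blue cap, 60 mm across, 125 mm tall. Bystander: leave it. Origin: under its middle, on the bench.
- dishes: Two stacked clear culture dishes, 94 mm across, 44 mm tall. Bystander: leave it. Origin: under its middle, on the bench.
- flask: Clear flat culture flask, 160 mm long with its blue cap, lying. Bystander: leave it. Origin: under the middle of its 120 mm body, on the bench.
- beaker: Glass beaker, 72 mm across, 90 mm tall. Bystander: leave it. Origin: under its middle, on the bench.
- tip_box: Open blue box, 120 x 85 x 50 mm. Bystander: leave it. Origin: under its middle, on the bench.
- tube_rack: White rack of capped tubes, 200 x 75 mm, 86 mm tall. Bystander: leave it. Origin: under its middle, on the bench.
- pipette: Grey and white pipette lying on the bench, 230 mm long. Bystander: leave it. Origin: under its middle, on the bench.
There are look-alikes about, which are no part of the job. What is shaped like the lid but orange is not meant. What is shaped like the rotor_stand but orange is not meant.

How it is judged:
By the outcome, as a careful person would: the job done as asked, in the order asked, and still so for the second after the job is handed in, with the robot touching nothing.
It also fails if it takes over 61 s, if anything falls off the work surface, if the arm or the gripper's body presses on something with over 40 N, if the wrist force passes 120 N, or if a joint passes its speed limit or range.

## Working session

There is one attempt and no reset: what is moved stays moved. The work goes in short steps, each a Python script; the robot and the scene stay as the last script left them, time stands still between calls to the robot, and variables do not carry over. Pictures are saved under pics/ and viewed, at most 10 in all, crops included, and the job is handed in when it is done.

```bash
mkdir -p pics; ls
cat > h.py <<'E'
import numpy as np, cv2
from plant import *
from scipy.spatial.transform import Rotation as R
def grab(n):
    im,d=get_image(n); np.savez(f'{n}.npz',im=im,d=d); return im,d
def load(n):
    f=np.load(f'{n}.npz'); return f['im'],f['d']
def cloud(n,d):
    c=get_calibration(n); K=np.array(c['intrinsics']);D=np.array(c['dist_coeffs']);T=np.array(c['world_from_camera'])
    v,u=np.mgrid[:480,:640]
    p=cv2.undistortPoints(np.stack([u,v],-1).reshape(-1,1,2).astype(float),K,D).reshape(480,640,2)
    P=np.concatenate([p*d[...,None],d[...,None]],-1)@T[:3,:3].T+T[:3,3]
    P[d==0]=np.nan
    return P
E
python3 - <<'E'
from h import *
for n in('top','side'):
    im,d=grab(n); cv2.imwrite(f'pics/{n}0.png',im[...,::-1])
    print(np.array(get_calibration(n)['world_from_camera']).round(3).tolist(),(d>0).mean())
s=observe();print(s['time_s'],s['tcp_rot'],s['opening'])
E
```

```text
pics
[[0.022, -0.987, 0.16, 0.38], [-1.0, -0.024, -0.012, 0.005], [0.016, -0.16, -0.987, 1.292], [0.0, 0.0, 0.0, 1.0]] 0.995966796875
[[0.969, -0.149, 0.196, 0.27], [-0.245, -0.649, 0.72, -1.191], [0.02, -0.746, -0.666, 1.202], [0.0, 0.0, 0.0, 1.0]] 0.9959016927083333
0.1 [-3.13982561e+00 -2.28486828e-04  2.79779619e+00] 0.08562530264346321
```

View pics/top0.png

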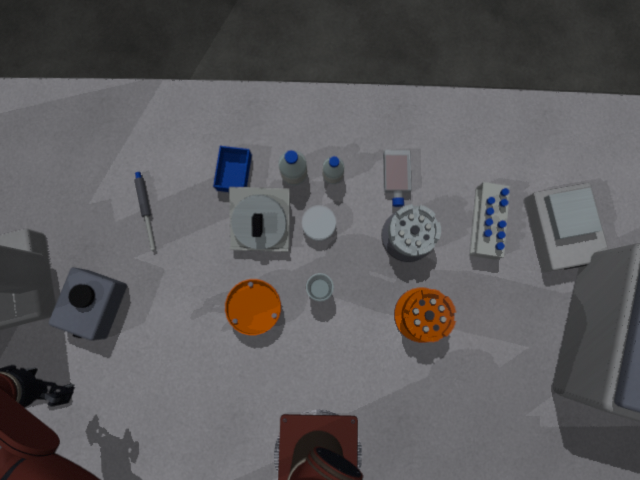

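View pics/side0.png

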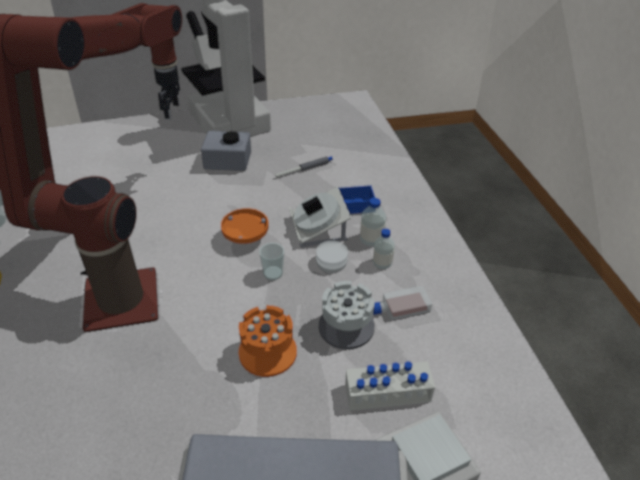

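The top view shows the lid at about (258,222) with its bar at (257,225), and the rotor at about (414,230). The orange look-alikes are at (253,307) and (426,315). Next I'll take measurements and enlarge the crops.

Run:
```python
from h import *
im,d=load('top'); P=cloud('top',d)
a=cv2.resize(im[180:265,220:300],(400,425),interpolation=cv2.INTER_CUBIC)
b=cv2.resize(im[190:275,372:452],(400,425),interpolation=cv2.INTER_CUBIC)
cv2.imwrite('pics/crop.png',np.hstack([a,b])[...,::-1])
for (u,v) in [(245,215),(270,210),(245,240),(257,220),(257,230),(414,230),(414,207),(434,238),(395,232),(280,243),(100,400-200)]:
    print(u,v,P[v,u].round(4))
for n in('top','side'):
    im,d=load(n); P=cloud(n,d)
    x,y,z=np.moveaxis(P,-1,0)
    m=(abs(z-.11)<.006)&(x>.42)&(x<.65)&(y<-.1)&(y>-.33)
    m&=(im.max(-1).astype(int)-im.min(-1)<60)
    q=P[m]; print(n,m.sum(),q.min(0).round(4),q.max(0).round(4),np.median(q,0).round(4))
    r=(q-np.median(q,0))
```

```text
245 215 [0.621  0.2065 0.0871]
270 210 [0.6361 0.1412 0.087 ]
245 240 [0.5585 0.2078 0.0592]
257 220 [0.6019 0.1695 0.1213]
257 230 [0.5784 0.1703 0.107 ]
414 230 [ 0.5879 -0.2355  0.1099]
414 207 [ 0.6536 -0.2404  0.0887]
434 238 [ 0.5704 -0.2909  0.0959]
395 232 [ 0.5844 -0.189   0.092 ]
280 243 [0.5564 0.1162 0.0329]
100 200 [0.6718 0.6381 0.0027]
top 583 [ 0.5262 -0.3039  0.104 ] [ 0.6494 -0.1724  0.116 ] [ 0.5878 -0.2368  0.1098]
side 583 [ 0.4206 -0.3085  0.104 ] [ 0.6497 -0.1727  0.1158] [ 0.5852 -0.2503  0.1086]
```

View pics/crop.png

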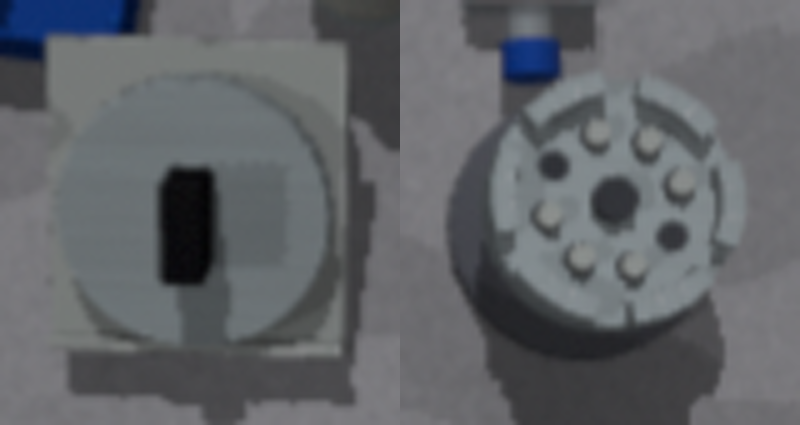

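```bash
cat > fit.py <<'E'
from h import *
from scipy.optimize import minimize, differential_evolution
# rotor: rim band vs notch
for n in('top','side'):
    im,d=load(n); P=cloud(n,d); q=P[np.isfinite(P[...,0])]
    q=q[(np.hypot(q[:,0]-.588,q[:,1]+.239)<.085)&(q[:,2]>.06)]
    hi=q[(abs(q[:,2]-.11)<.005)]
    def cost(c):
        r=np.hypot(hi[:,0]-c[0],hi[:,1]-c[1]); s=r[r>.045]
        return -((s>.054)&(s<.066)).sum()+((s>.067)|(s<.053)).sum()+1e4*np.mean((np.clip(s,.0545,.0655)-s)**2)*100
    o=differential_evolution(cost,[(.57,.605),(-.255,-.22)],seed=1,tol=1e-8); c=o.x
    r=np.hypot(q[:,0]-c[0],q[:,1]-c[1]); b=(r>.056)&(r<.064)
    t=np.degrees(np.arctan2(q[b,1]-c[1],q[b,0]-c[0])); z=q[b,2]
    high=z>.105
    lo=z<.105
    best=[]
    for a in np.arange(0,60,.5):
        e=abs((t-a+30)%60-30)<9.6
        best.append((e==lo).mean())
    best=np.array(best); k=best.argmax()
    print(n,'centre',c.round(4),'rimz',np.median(z[high]).round(4),'notch',k*.5,best[k].round(3), [round(x,2) for x in best[::8]])
    h=[f"{(lo[(t%360>=i)&(t%360<i+10)]).mean():.1f}" for i in range(0,360,10)];print(' '.join(h))
# lid
for n in('top','side'):
    im,d=load(n); P=cloud(n,d); 
    g=im.astype(int).sum(-1)
    ok=np.isfinite(P[...,0])&(np.hypot(P[...,0]-.6,P[...,1]-.175)<.075)
    q=P[ok]; g=g[ok]
    s=q[(g>200)]
    for it in range(8):
        A=np.c_[s[:,:2],np.ones(len(s))]; co=np.linalg.lstsq(A,s[:,2],rcond=None)[0]
        Q=q[g>150]; e=Q[:,2]-np.c_[Q[:,:2],np.ones(len(Q))]@co
        s=Q[abs(e)<(.012 if it<2 else .004)]
    nn=np.r_[-co[:2],1]; nn/=np.linalg.norm(nn)
    psi=np.arctan2(-nn[1],-nn[0])
    print(n,'tilt',np.degrees(np.arccos(nn[2])).round(2),'psi',np.degrees(psi).round(2),len(s))
    Rl=(R.from_euler('z',psi)*R.from_euler('y',-np.radians(25))).as_matrix()
    o=np.array([.6,.17,co@[.6,.17,1]])
    L=(q-o)@Rl  # in disc-top frame
    disc=L[(abs(L[:,2])<.004)]
    def cost(c):
        r=np.hypot(disc[:,0]-c[0],disc[:,1]-c[1]); return ((r>.0735).sum())*1.0+np.clip(r-.073,0,None).sum()*200
    # full set within a wider area
    ok2=np.isfinite(P[...,0])&(np.hypot(P[...,0]-.6,P[...,1]-.175)<.1)
    L2=(P[ok2]-o)@Rl; disc=L2[abs(L2[:,2])<.004]
    from scipy.optimize import least_squares
    ctr,rad=cv2.minEnclosingCircle(disc[:,:2].astype(np.float32)); 
    C=o+Rl@np.r_[ctr,0]
    bar=L2[(L2[:,2]>.036)&(L2[:,2]<.046)]
    bm=(bar.min(0)+bar.max(0))/2
    br=cv2.minAreaRect(bar[:,:2].astype(np.float32))
    print(' disc top centre',C.round(4),'rad',round(rad,4),'bar centre',(o+Rl@bm).round(4),'bar ext',(bar.max(0)-bar.min(0)).round(4),bar[:,2].mean().round(4),'rect',br,'ctr',ctr)
    print(' origin est from disc',(C-Rl[:,2]*.005).round(4),' bar',(o+Rl@np.r_[br[0],0]-Rl[:,2]*.005).round(4))
E
python3 fit.py
```

```text
top centre [ 0.5913 -0.2381] rimz 0.1105 notch 57.5 0.929 [np.float64(0.89), np.float64(0.79), np.float64(0.66), np.float64(0.53), np.float64(0.43), np.float64(0.4), np.float64(0.4), np.float64(0.41), np.float64(0.4), np.float64(0.4), np.float64(0.43), np.float64(0.53), np.float64(0.65), np.float64(0.77), np.float64(0.9)]
0.3 0.0 0.0 0.0 0.3 1.0 0.4 0.0 0.0 0.0 0.4 1.0 0.7 0.0 0.0 0.0 0.0 1.0 0.7 0.0 0.0 0.0 0.0 1.0 0.7 0.0 0.0 0.2 0.0 1.0 0.8 0.2 0.1 0.2 0.3 1.0
side centre [ 0.5891 -0.2408] rimz 0.1097 notch 56.5 0.605 [np.float64(0.6), np.float64(0.58), np.float64(0.52), np.float64(0.48), np.float64(0.42), np.float64(0.39), np.float64(0.38), np.float64(0.38), np.float64(0.36), np.float64(0.38), np.float64(0.41), np.float64(0.45), np.float64(0.51), np.float64(0.56), np.float64(0.6)]
0.8 0.3 0.3 0.5 0.6 1.0 0.9 0.4 0.3 0.3 0.5 1.0 0.8 0.2 0.0 0.0 0.5 1.0 0.2 0.4 0.6 0.6 0.6 1.0 0.9 0.7 0.7 0.5 0.7 0.9 0.9 0.4 0.2 0.0 0.0 0.5
top tilt 24.88 psi -0.83 1763
 disc top centre [0.6041 0.1731 0.0775] rad 0.0743 bar centre [0.5872 0.1738 0.114 ] bar ext [0.0546 0.024  0.0083] 0.0396 rect ((0.004577811807394028, 0.0036412086337804794), (0.02393931709229946, 0.05460165813565254), 89.86930084228516) ctr (0.004429604392498732, 0.003122718771919608)
 origin est from disc [0.6062 0.173  0.0729]  bar [0.6063 0.1736 0.073 ]
side tilt 24.75 psi 5.28 599
 disc top centre [0.5889 0.1636 0.0688] rad 0.0876 bar centre [0.5834 0.1694 0.112 ] bar ext [0.0549 0.0333 0.0096] 0.0406 rect ((0.001208968460559845, 0.0005054548382759094), (0.031558163464069366, 0.05434049665927887), 86.21238708496094) ctr (-0.012855473905801773, -0.005366808269172907)
 origin est from disc [0.591  0.1638 0.0643]  bar [0.6031 0.1708 0.0702]
```

```bash
cat >> h.py <<'E'
def lidrot(psi,tilt=25,flip=0): # lid rotation
    return R.from_euler('z',psi,degrees=True)*R.from_euler('y',-tilt,degrees=True)
def tool(psi,tilt=0,flip=0):
    r=lidrot(psi,tilt)*R.from_euler('x',np.pi)*R.from_euler('z',np.pi*flip)
    return r.as_euler('xyz')
def st():
    s=observe(); print('t',round(s['time_s'],2),'p',np.round(s['eef_pos'],4),'rpy',np.degrees(s['tcp_rot']).round(1),'F',np.round(s['ft_force'],1),'T',np.round(s['torque'],2),'op',round(s['opening'],4),'g',np.round(s['grasp_force'],1)); return s
BT=np.array([.5868,.173,.1140]); PSI=-1.0; LZ=lidrot(PSI).as_matrix()[:,2]; LO=BT-.045*LZ
RIM=np.array([.590,-.2395,.110])
DEP=.033
E
python3 - <<'E'
from h import *
print(LO,LZ)
for f in(0,1):
    for p,o in[(BT+LZ*.08,tool(PSI,25,f)),(BT-LZ*DEP,tool(PSI,25,f)),(RIM+[0,0,.15],tool(-2.5,0,f)),(RIM+[0,0,.045-DEP],tool(-2.5,0,f)),(RIM+[0,0,.045-DEP],tool(27.5,0,f)),(RIM+[0,0,.045-DEP],tool(-32.5,0,f))]:
        q=inverse_kinematics(p,o); print(f,None if q is None else np.round(q,2))
# bystander tallness near path
im,d=load('top');P=cloud('top',d)
m=(P[...,2]>.1)&(P[...,0]>.4)&(P[...,0]<.75)&(abs(P[...,1])<.35);print(P[m][:,2].max(), P[m][P[m][:,2].argmax()])
E
```

```text
[0.60581493 0.17266809 0.07321615] [-0.42255389  0.00737571  0.90630779]
0 [ 0.23 -0.14  2.05 -0.14  0.82  1.89]
0 [ 0.2   0.12  2.01 -0.17  0.6   1.91]
0 [-0.51  0.23  1.46 -0.    1.45  1.11]
0 [-0.51  0.34  1.59 -0.    1.21  1.11]
0 [-0.51  0.34  1.59 -0.    1.21  0.58]
0 [-0.51  0.34  1.59 -0.    1.21  1.63]
1 [ 0.23 -0.14  2.05 -0.14  0.82 -1.25]
1 [ 0.2   0.12  2.01 -0.17  0.6  -1.23]
1 [-0.51  0.23  1.46 -0.    1.45 -2.04]
1 [-0.51  0.34  1.59 -0.    1.21 -2.04]
1 [-0.51  0.34  1.59 -0.    1.21 -2.56]
1 [-0.51  0.34  1.59 -0.    1.21 -1.51]
0.1504377604701599 [0.74900602 0.08585044 0.15043776]
```

Run:
```python
from h import *
gripper_to(.085)
movep(BT+LZ*.08,tool(PSI,25))
st()
print(move_l(BT-LZ*DEP,feed=.08,max_force=12)); st()
gripper_to(.0,f_grip=60); st()
im,_=grab('top'); a=cv2.resize(im[160:280,190:340],(600,480)); im,_=grab('side'); b=cv2.resize(im[120:280,260:410],(450,480))
cv2.imwrite('pics/grasp.png',cv2.resize(np.hstack([a,b]),(800,366))[...,::-1])
```

```text
t 2.25 p [0.5531 0.1741 0.1868] rpy [-180.   -25.    -0.9] F [-0.  -0.1 -0.6] T [0.   0.19 0.05] op 0.0848 g 0.0
False
t 3.82 p [0.6011 0.1729 0.0848] rpy [-180.   -25.1   -1. ] F [-0.1  0.2  0.1] T [-0.04  0.19 -0.04] op 0.0851 g 0.0
t 4.4 p [0.6007 0.1729 0.0844] rpy [-180.  -25.   -1.] F [-4.1  0.4  4.5] T [0.28 0.47 0.2 ] op 0.0231 g 59.2
```

View pics/grasp.png

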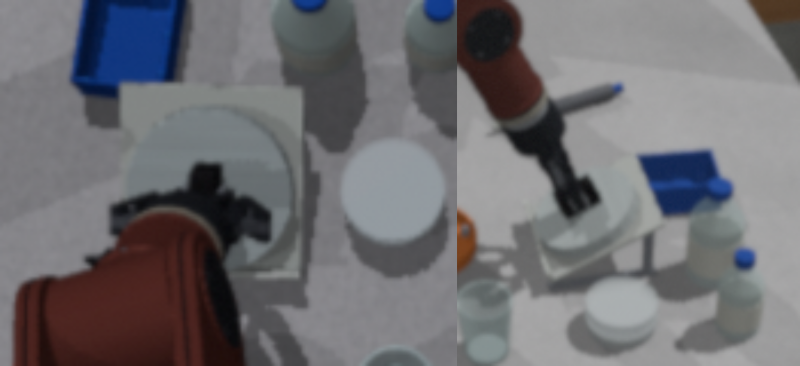

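The grip is good: the opening is 23 mm and the pads straddle the bar. Now I'll lift the lid square to the plate, carry it and level it over the rotor.

Run:
```python
from h import *
gripper_to(.0,f_grip=100)
p=np.array(observe()['eef_pos'])
move_l(p+LZ*.02,feed=.05); st()
move_l(p+LZ*.13,feed=.15)
movep(np.array([.56,.12,.27]),tool(PSI,0)); st()
movep(RIM+[0,0,.14],tool(-2.5,0)); st()
movep(RIM+[0,0,.06],tool(-2.5,0)); hold(.3); st()
im,_=grab('top'); a=cv2.resize(im[170:290,360:480],(480,480)); im,_=grab('side'); b=cv2.resize(im[220:350,280:410],(480,480))
cv2.imwrite('pics/hover.png',cv2.resize(np.hstack([a,b]),(800,400))[...,::-1])
```

```text
t 5.28 p [0.5917 0.1729 0.1023] rpy [180.  -24.9  -1. ] F [-0.3 -0.3 -3.5] T [0.03 0.46 0.02] op 0.0229 g 98.5
t 6.78 p [0.5598 0.1198 0.2676] rpy [ 1.8e+02  1.0e-01 -1.1e+00] F [-0.1  0.4 -3.9] T [ 0.02  0.01 -0.01] op 0.0225 g 98.6
t 8.14 p [ 0.5903 -0.2379  0.2501] rpy [-180.    -0.    -2.4] F [-0.2 -0.  -1.9] T [-0.   -0.03  0.01] op 0.0226 g 98.6
t 8.86 p [ 0.5913 -0.2401  0.1726] rpy [179.9  -0.2  -2.5] F [-0.1  1.1 -3.6] T [ 0.03 -0.03  0.02] op 0.0226 g 98.4
```

View pics/hover.png

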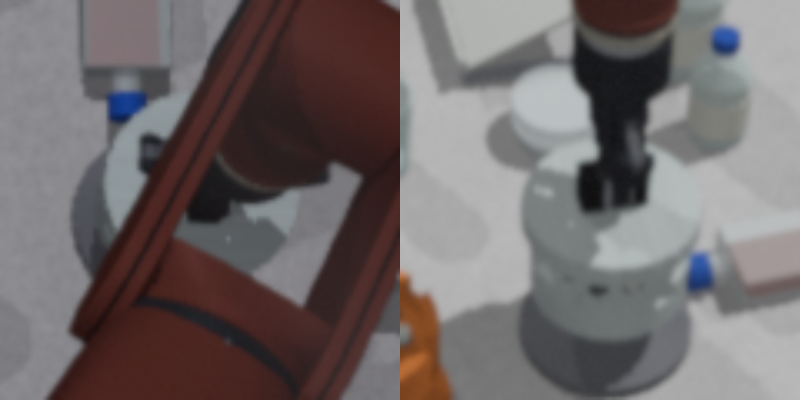

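Run:
```python
from h import *
from scipy.optimize import differential_evolution
for n in('top','side'):
    im,d=load(n); P=cloud(n,d); q=P[np.isfinite(P[...,0])]
    q=q[np.hypot(q[:,0]-.59,q[:,1]+.24)<.1]
    for z0 in (.155,.16,.165,.17,.175): print(((q[:,2]>z0-.0025)&(q[:,2]<z0+.0025)).sum(),end=' ')
    m=abs(q[:,2]-.1656)<.0045; s=q[m]
    # plane
    A=np.c_[s[:,:2]-[.59,-.24],np.ones(len(s))];co=np.linalg.lstsq(A,s[:,2],rcond=None)[0]
    r=np.hypot(s[:,0]-.59,s[:,1]+.24); s2=s[r<.085]
    ctr,rad=cv2.minEnclosingCircle(s2[:,:2].astype(np.float32))
    f=lambda c:(np.hypot(s2[:,0]-c[0],s2[:,1]-c[1])>.0735).sum()+300*np.clip(np.hypot(s2[:,0]-c[0],s2[:,1]-c[1])-.0725,0,None).sum()
    c=differential_evolution(f,[(.575,.61),(-.26,-.22)],seed=0)
    print(n,len(s),co.round(4),ctr,rad,c.x.round(4),c.fun)
```

```text
14 142 687 93 3 top 859 [ 0.0024 -0.0019  0.1649] (0.5899174213409424, -0.23971447348594666) 0.0734044536948204 [ 0.5902 -0.2398] 3.145689120843055
84 559 894 87 28 side 1261 [ 0.0034 -0.01    0.164 ] (0.5875018239021301, -0.24227459728717804) 0.07453978061676025 [ 0.5876 -0.2423] 11.874875135400867
```

Both cameras agree: the lid must shift about (+1.4, +1.6) mm relative to the rotor. I'll apply that and lower it with a force limit.

Run:
```python
from h import *
a=st()['eef_pos']; t=np.array([.5927,-.2385])
move_l([*t,.150],feed=.05); hold(.3); s=st()
e=np.array(s['eef_pos'])[:2]-t
t2=t-e if np.hypot(*e)<.003 else t
move_l([*t2,.145],feed=.05); hold(.2); st()
print(move_l([*t2,.1215],feed=.02,max_force=6)); hold(.2); st()
```

```text
t 8.96 p [ 0.5907 -0.2399  0.1715] rpy [ 1.799e+02 -1.000e-01 -2.500e+00] F [-0.7  0.3 -2.9] T [-0.04 -0.02  0.01] op 0.0227 g 98.4
t 9.81 p [ 0.5929 -0.2386  0.1504] rpy [180.   -0.   -2.5] F [ 0.2  0.  -3.6] T [-0.   -0.05 -0.03] op 0.0226 g 98.4
t 10.26 p [ 0.5925 -0.2384  0.1451] rpy [180.   -0.   -2.5] F [ 0.6  0.  -3.8] T [ 0.05  0.08 -0.04] op 0.0227 g 98.4
True
t 11.46 p [ 0.5924 -0.2382  0.1232] rpy [-180.     0.    -2.5] F [-0.8 -0.3  7.3] T [-0.21 -0.05 -0.04] op 0.0226 g 99.5
```

Run:
```python
from h import *
p=np.array(observe()['eef_pos'])
print(move_l(p-[0,0,.003],feed=.01,max_force=8)); s=st()
gripper_to(.03); hold(.1);st(); gripper_to(.085); st()
p=np.array(observe()['eef_pos'])
move_l(p+[0,0,.09],feed=.12); 
movep([.5,0,.35],tool(0)); st()
for n in('top','side'):
    im,d=grab(n); P=cloud(n,d); q=P[np.isfinite(P[...,0])]
    r=np.hypot(q[:,0]-.591,q[:,1]+.239)
    s=q[(r<.068)&(abs(q[:,2]-.118)<.01)]
    co=np.linalg.lstsq(np.c_[s[:,:2]-[.591,-.239],np.ones(len(s))],s[:,2],rcond=None)[0]
    b=q[(r<.05)&(q[:,2]>.14)&(q[:,2]<.17)]
    print(n,len(s),co.round(4),np.median(s[:,2]).round(4),'bar',np.median(b[:,2]).round(4))
    if n=='top': a=cv2.resize(im[170:290,360:480],(400,400))
    else: b=cv2.resize(im[240:350,290:400],(400,400))
cv2.imwrite('pics/end.png',np.hstack([a,b])[...,::-1])
```

```text
True
t 11.67 p [ 0.5923 -0.2383  0.1232] rpy [-179.9    0.2   -2.5] F [-1.5  0.8  4.1] T [-0.2   0.03 -0.02] op 0.0226 g 99.6
t 12.01 p [ 0.5914 -0.2377  0.1217] rpy [-179.9    0.3   -2.5] F [-0.2  1.1  0.4] T [-0.03  0.    0.02] op 0.0298 g 0.0
t 12.59 p [ 0.5916 -0.2379  0.122 ] rpy [-179.9    0.3   -2.5] F [ 0.3 -0.   0.1] T [-0.02 -0.    0.03] op 0.0851 g 0.0
t 14.61 p [ 0.5001 -0.0007  0.3489] rpy [ 1.8e+02  1.0e-01 -0.0e+00] F [-0.2 -0.5  0.2] T [ 0.01  0.   -0.02] op 0.0849 g 0.0
top 1859 [1.000e-04 1.300e-03 1.154e-01] 0.1155 bar 0.1548
side 1334 [ 0.0033 -0.0152  0.1154] 0.1153 bar 0.1525
```

View pics/end.png

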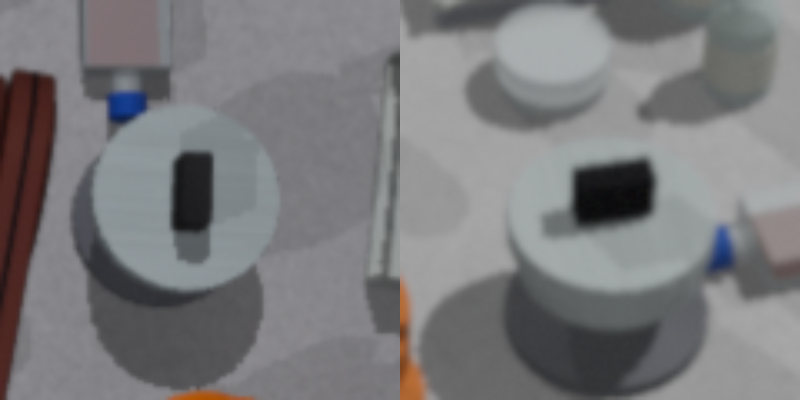

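The lid's top face is level at z = 0.1154, against 0.115 expected for fully home and 0.124 if perched. The bar top is at 0.155, as it should be. The robot is clear of everything, so I'm handing in.

```bash
python3 -c "
from plant import *
print(job_done())"
```

```text
the job is handed in; nothing more can be done
None
```

The lid is on the rotor, fully home and level by both cameras, and released. The job was handed in at about 15 s; I saw no contact with the other bench things.

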